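# Feel out an empty flap-box pocket and put away the bright coupon, squared and flat

### The arm

A 7-joint arm with a two-finger parallel gripper is mounted at the origin on a cart in front of the work surface, level with it; the furniture and walls round the work are solid. World frame = base frame: x ahead of the robot, y to its left, z up, the work surface at z = 0. Lengths are in m, angles in rad, forces in N, time in s.
With the tool pointing down it reaches from about 0.4 to 0.9 m from the base axis. Payload 5.5 kg.
Tool frame: the origin (TCP) lies between the finger pads, 19 mm behind the fingertips; this is the grasp point; z points along the fingers, y is the line along which they close (so a half turn about z gives the same grasp; the last joint's range is limited). The gripper opens to 92 mm and grips with 3 to 60 N. Pads are 19 mm wide; open, the fingers measure 130 mm over their backs; the gripper's body (75 mm by 190 mm) begins 47 mm behind the grasp point.
Start: joints at [-0.993, 0.501, -0.427, 1.55, 0.221, 1.138, -0.21], TCP at [0.201, 0.618, 0.246] pointing down, gripper open.
Joint ranges: [-2.88, 2.88], [-0.31, 2.03], [-1.54, 1.56], [0.2, 2.42], [-1.41, 4.55], [0.19, 2.02], [-2.57, 2.57]. Speed limits (rad/s): [2.57, 2.57, 3.14, 3.14, 3.14, 3.14, 3.14].

### API

Orientations are given as a rotation vector (axis times angle).
In Python, from workcell import r, grab_frame, get_calibration, workorder gives the robot as it stands. The module is installed in compiled form; this text tells all that it offers.
- The arm moves only by the tool step_arm, never from a script. Its argument "deltas" is a list of rows, each an object of numbers: "tx", "ty", "tz": the shift along the world's x, y, z in cm; "rx", "ry", "rz": the turn, a rotation vector about the world's x, y, z in rad. A call has 1 to 10 rows; each row shifts and turns the commanded pose from where the row before left it; what a row does not reach is not made up. A row lasts 1/8 s, in which the tool goes at most 62.5 mm and 10.7 degrees, less where a joint would pass 70% of its speed; a pose out of reach is approached as far as the arm can. A call is refused whole if a number of a shift passes 6.25 or a number of a turn 0.188, either way. A call with a gripper value outside its range is refused whole. "fingers" is the finger opening in cm, from 0 to 9.18, set as the call begins (left out, the last holds). The fingers move at their own pace and stop on an object; "grip_force" is the grip in N (left out, the last holds). Time passes only in rows, so rows that do not move let the fingers close. It gives the time, the measured TCP pose, the force, the opening and the grip force at its end, in the units of the state.
- r.read_state(): the state, without advancing time (a new reading comes with each control period).
- grab_frame(name): name is "scene" or "top"; returns (picture, depth): 420x560x3 uint8, red, green, blue; 420x560 float32, m along the optical axis (not along the pixel's ray), 0 where there is no reading.
- get_calibration(name): a dict with "vfov" (degrees; the focal length in pixels is half the picture's height over the tangent of half this angle, whatever the lens; pixels are square), "cx", "cy" (the principal point, pixels), "dist" ([k1, k2, p1, p2, k3] as OpenCV has them; the pictures are not rectified), "cam_to_world" (4x4, takes a point from camera to world coordinates). Camera axes: x right, y up, looking along -z (the intrinsics and any distortion apply to the point x, -y, -z); pixel columns grow to the right and rows downward; lengths in m; the calibration is good to about 2 mm. A picture is of the moment at which its call begins. get_calibration takes no time and is no camera call.
- workorder.sign_off(): hands the job in; it is judged then, once.
The state is a dict: "clock": time; "joints": joint angles; "dq": joint speeds; "effort": joint torques, N m; "eef_pos": TCP position; "eef_rot": TCP orientation; "wrist_force": force on the tool from outside, world axes, zero at the start; "torque": the same for the moment, N m; "grip_width": finger opening in m; "finger_force": force on a finger pad.
Only numpy, scipy, OpenCV 4.12 (cv2) and the standard library are available. Lean on these libraries where they do the work, as an engineer would, in place of code of your own. Each camera call takes 0.05 s, during which the arm holds its last target. There are 200 camera calls.

### The job

One bright coupon stands on edge in the cooling stand and has to be put away in the blue box, where sprung flaps hide which pockets are already taken. Leaving the coupon in the stand for now, first feel through the flaps with closed fingertips, down to whatever stops them, until you reach the floor of an empty pocket. Then lay the coupon flat on the squaring plate and push it up against both side pads and the end stop, take it again across its width, and load it into an empty pocket so that it lies flat on the pocket floor under its flaps; do not disturb the dark coupons, the tape measure or the orange tube.

Things in the scene. Friction and masses are not known exactly. Their poses are not given: they have to be found in the camera images.
- coupon: Bright galvanised flat bar, 25 x 95 x 10 mm (own x, y, z), 160 to 260 g. Origin at the centre of one 25 x 95 face (own z = 0; the other face is at own z = +10 mm). At the start it stands 25 mm tall on a long edge in one of the cooling stand's slots, own y along the slot. Either face may be up at the end.
- coupon_mid (a point): The middle of the bright coupon, with the coupon's axes.
- flap_box: Blue fixed box 242 x 154 x 54 mm (own x, y, z), origin under its centre on the bench. 2 pockets along x by 3 along y, each 106 (x) by 38 (y) mm inside, 50 mm deep, walls 10 mm. 2 mm below the rim two steel leaves 18 mm wide, 2 mm thick, hinged on the long walls, close each pocket; they swing down under 1 to 8 N and spring shut when free. A coupon laid on them stays in the mouth until pushed down.
- squaring_plate: Fixed dark steel plate 165 x 110 x 6 mm, origin on the bench under the squaring corner; it spans own x -130 to +35, y -75 to +35 mm. On it, 16 mm high and thick: two brass side pads with faces on y = 0 looking to -y, at x = -97 to -79 and -18 to 0 mm (between them a 61 mm gap for a finger), and a brass end stop with its face on x = 0 looking to -x, at y = -23 to -2 mm.
- square_corner (a point): Corner where the side pads' plane and the end stop's plane meet, on the plate's top face (6 mm above the bench); axes of the squaring plate. A squared coupon has its middle at x = -47.5, y = -12.5 mm from here.
- cooling_stand: Fixed stand with grey base 120 x 150 x 6 mm (own x, y, z), origin under its centre on the bench. Three slots along own x at y = -52, 0 and +52 mm, each 13 mm wide between two pairs of yellow posts 20 mm high above the base, at x = -37 and +37 mm (each 10 mm long in x); the middle 64 mm of a slot is open for fingers. The coupons stand on the base.
- dark_coupon_0: Dark flat bar 30 x 100 x 9 mm standing 30 mm tall on edge in another slot of the stand; leave it there. Origin at the centre of one 30 x 100 face.
- dark_coupon_1: A second such dark bar in the remaining slot; leave it there.
- tape_measure: Yellow tape measure, 32 x 80 x 62 mm, standing towards the back of the bench; origin under its middle. Leave alone.
- tungsten_tube: Orange tube 19 x 182 x 19 mm lying behind the stand; origin under its middle. Leave alone.
- pocket_0 (a point): Centre of a pocket's mouth, level with the rim (54 mm above the bench); axes of the flap box (pocket length along x). Four of the six pockets, drawn anew each time, hide a 25 mm thick tube 85 mm long lying on the floor: fingertips stop 25 mm below the rim. In the two empty ones they reach the floor 50 mm below the rim.
- pocket_1 (a point): Centre of a pocket's mouth, level with the rim (54 mm above the bench); axes of the flap box (pocket length along x). Four of the six pockets, drawn anew each time, hide a 25 mm thick tube 85 mm long lying on the floor: fingertips stop 25 mm below the rim. In the two empty ones they reach the floor 50 mm below the rim.
- pocket_2 (a point): Centre of a pocket's mouth, level with the rim (54 mm above the bench); axes of the flap box (pocket length along x). Four of the six pockets, drawn anew each time, hide a 25 mm thick tube 85 mm long lying on the floor: fingertips stop 25 mm below the rim. In the two empty ones they reach the floor 50 mm below the rim.
- pocket_3 (a point): Centre of a pocket's mouth, level with the rim (54 mm above the bench); axes of the flap box (pocket length along x). Four of the six pockets, drawn anew each time, hide a 25 mm thick tube 85 mm long lying on the floor: fingertips stop 25 mm below the rim. In the two empty ones they reach the floor 50 mm below the rim.
- pocket_4 (a point): Centre of a pocket's mouth, level with the rim (54 mm above the bench); axes of the flap box (pocket length along x). Four of the six pockets, drawn anew each time, hide a 25 mm thick tube 85 mm long lying on the floor: fingertips stop 25 mm below the rim. In the two empty ones they reach the floor 50 mm below the rim.
- pocket_5 (a point): Centre of a pocket's mouth, level with the rim (54 mm above the bench); axes of the flap box (pocket length along x). Four of the six pockets, drawn anew each time, hide a 25 mm thick tube 85 mm long lying on the floor: fingertips stop 25 mm below the rim. In the two empty ones they reach the floor 50 mm below the rim.

How it is judged:
On the way, in this order (a step that is already met when the one before it is completed fails the run):
1. With the bright coupon still in its stand, the fingertips have gone down into an empty pocket, at least 31 mm below the rim (TCP 12 mm below it) (((horizontal distance between the grasp point and pocket_0 below 0.035 m and z of the grasp point in the frame of pocket_0 below -0.012 m) or (horizontal distance between the grasp point and pocket_1 below 0.035 m and z of the grasp point in the frame of pocket_1 below -0.012 m) or (horizontal distance between the grasp point and pocket_2 below 0.035 m and z of the grasp point in the frame of pocket_2 below -0.012 m) or (horizontal distance between the grasp point and pocket_3 below 0.035 m and z of the grasp point in the frame of pocket_3 below -0.012 m) or (horizontal distance between the grasp point and pocket_4 below 0.035 m and z of the grasp point in the frame of pocket_4 below -0.012 m) or (horizontal distance between the grasp point and pocket_5 below 0.035 m and z of the grasp point in the frame of pocket_5 below -0.012 m)) and distance of coupon_mid from where it was at the start of the episode below 0.02 m), for 0.05 s.
2. The bright coupon lies flat on the squaring plate, against both side pads and the end stop (each within 2.5 mm, 3 degrees) (z of coupon_mid in the frame of square_corner between 0.002 and 0.0085 m and y of coupon_mid in the frame of square_corner between -0.015 and -0.01 m and x of coupon_mid in the frame of square_corner between -0.05 and -0.045 m and angle between the y axis of coupon and the x axis of squaring_plate, either way round below 0.052 rad and angle between the z axis of coupon and the z axis of squaring_plate, either way round below 0.1 rad), for 0.2 s.
At the end, for the whole second after the job is handed in: The bright coupon lies at rest and flat (within 7 degrees) on the floor of a pocket: its middle within 13 mm of the pocket's centre and at least 36 mm below the rim, with the fingers out (((horizontal distance between coupon_mid and pocket_0 below 0.013 m and z of coupon_mid in the frame of pocket_0 below -0.036 m) or (horizontal distance between coupon_mid and pocket_1 below 0.013 m and z of coupon_mid in the frame of pocket_1 below -0.036 m) or (horizontal distance between coupon_mid and pocket_2 below 0.013 m and z of coupon_mid in the frame of pocket_2 below -0.036 m) or (horizontal distance between coupon_mid and pocket_3 below 0.013 m and z of coupon_mid in the frame of pocket_3 below -0.036 m) or (horizontal distance between coupon_mid and pocket_4 below 0.013 m and z of coupon_mid in the frame of pocket_4 below -0.036 m) or (horizontal distance between coupon_mid and pocket_5 below 0.013 m and z of coupon_mid in the frame of pocket_5 below -0.036 m)) and angle between the z axis of coupon and the z axis of flap_box, either way round below 0.12 rad and linear speed of coupon below 0.02 m/s); the robot touches nothing.
It fails at once if the tape measure is moved more than 25 mm (distance of tape_measure from where it was at the start of the episode above 0.025 m).
It fails at once if the orange tube is moved more than 25 mm (distance of tungsten_tube from where it was at the start of the episode above 0.025 m).
It fails at once if the dark coupon is moved more than 25 mm (distance of dark_coupon_0 from where it was at the start of the episode above 0.025 m).
It fails at once if the dark coupon is moved more than 25 mm (distance of dark_coupon_1 from where it was at the start of the episode above 0.025 m).
It also fails if it takes over 72 s, if anything falls off the work surface, if the arm or the gripper's body presses on something with over 40 N, if the wrist force passes 120 N, or if a joint passes its speed limit or range.

## Working session

There is one attempt and no reset: what is moved stays moved. The work goes in short steps, Python scripts to look and compute and a tool call to move; the robot and the scene stay as the last step left them, time stands still between calls to the robot, and variables do not carry over. Pictures are saved under pics/ and viewed, at most 10 in all, crops included, and the job is handed in when it is done.

Besides the shell and the picture viewer there is one more tool, called as a command line: name --argument value ..., lists and objects as JSON in quotes. step_arm: Moves the arm, as the interface text tells. Its arguments: {"type":"object","properties":{"deltas":{"type":"array","items":{"type":"object","properties":{"tx":{"type":"number"},"ty":{"type":"number"},"tz":{"type":"number"},"rx":{"type":"number"},"ry":{"type":"number"},"rz":{"type":"number"}}}},"fingers":{"type":"number"},"grip_force":{"type":"number"}},"required":["deltas"]}

```bash
mkdir -p pics
cat > h.py <<'E'
import numpy as np, cv2
from workcell import r, grab_frame, get_calibration, workorder
def K(c):
    f=210/np.tan(np.radians(c['vfov'])/2)
    return np.array([[f,0,c['cx']],[0,f,c['cy']],[0,0,1]]),np.array(c['dist'],float)
def ray(c,uv):
    k,d=K(c);p=cv2.undistortPoints(np.array(uv,float).reshape(-1,1,2),k,d)[:,0]
    T=np.array(c['cam_to_world']);v=np.c_[p[:,0],-p[:,1],-np.ones(len(p))]
    return T[:3,3],v@T[:3,:3].T
def onplane(c,uv,z):
    o,v=ray(c,uv);return o+v*((z-o[2])/v[:,2])[:,None]
def bydepth(c,uv,D):
    o,v=ray(c,uv);uv=np.array(uv).astype(int).reshape(-1,2)
    return o+v*D[uv[:,1],uv[:,0]][:,None]
def proj(c,P):
    T=np.array(c['cam_to_world']);k,d=K(c)
    q=(np.array(P,float).reshape(-1,3)-T[:3,3])@T[:3,:3];q=q*[1,-1,-1]
    return cv2.projectPoints(q,np.zeros(3),np.zeros(3),k,d)[0][:,0]
E
python3 - <<'E'
from h import *
for n in('scene','top'):
    p,d=grab_frame(n);c=get_calibration(n);cv2.imwrite(f'pics/{n}0.png',p[:,:,::-1]);np.savez(f'{n}0.npz',p=p,d=d)
    print(n,c['vfov'],c['cx'],c['cy'],c['dist'],np.round(c['cam_to_world'],3).tolist(),(d>0).mean())
s=r.read_state();print(s['clock'],s['eef_pos'],s['eef_rot'],s['grip_width'],s['wrist_force'])
E
```

```text
scene 49.50673156605086 281.14802645836704 212.37815078185622 [0.02679444 0.         0.         0.         0.        ] [[-0.83, 0.371, -0.416, -0.004], [-0.557, -0.522, 0.647, 0.919], [0.023, 0.769, 0.639, 0.968], [0.0, 0.0, 0.0, 1.0]] 0.9962202380952381
top 57.25670194565393 283.29080484059324 210.98224233636523 [-0.06415952  0.          0.          0.          0.        ] [[-0.028, 0.985, -0.172, 0.366], [-1.0, -0.03, -0.008, 0.008], [-0.013, 0.172, 0.985, 1.122], [0.0, 0.0, 0.0, 1.0]] 0.9961181972789116
0.1 [0.20112062 0.61747526 0.24456338] [-4.92344210e-01 -3.10243097e+00  2.73031359e-03] 0.09151936128184357 [-0.72519227  1.27478348  0.16971762]
```

View pics/scene0.png

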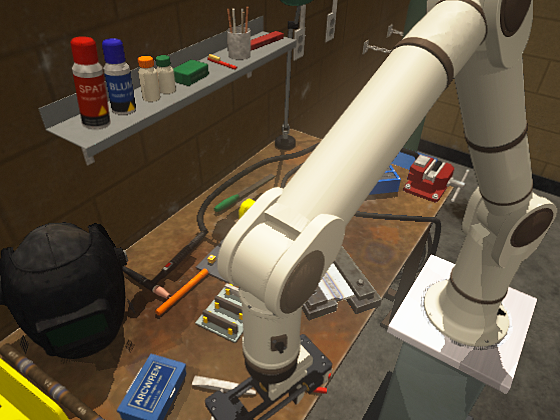

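View pics/top0.png

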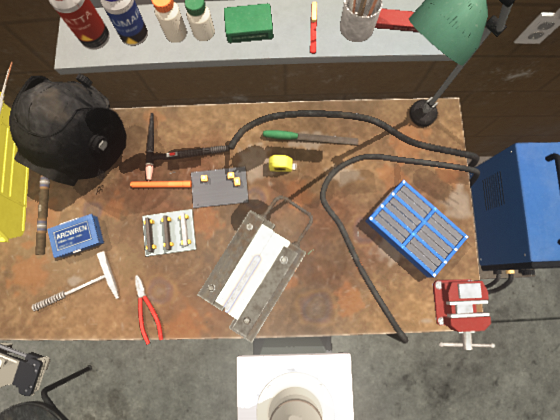

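The scene view is mostly blocked by the arm. The top view shows the stand near (169,232), the squaring plate near (220,187), the flap box near (418,228), the orange tube at (160,184) and the tape measure at (280,165).

Run:
```python
from h import *
p=np.load('top0.npz')['p'][:,:,::-1]
a=cv2.resize(p[155:265,125:260],None,fx=4.4,fy=4.4,interpolation=cv2.INTER_CUBIC)
cv2.imwrite('pics/c1.png',a)
D=np.load('top0.npz')['d'];c=get_calibration('top')
# box by blue mask
hsv=cv2.cvtColor(np.ascontiguousarray(p),cv2.COLOR_BGR2HSV)
m=cv2.inRange(hsv,(100,120,60),(125,255,255));m[:, :360]=0;m[:,470:]=0;m[:170]=0;m[290:]=0
cn=max(cv2.findContours(cv2.morphologyEx(m,cv2.MORPH_CLOSE,np.ones((3,3))),0,2)[0],key=cv2.contourArea)
print(cv2.boundingRect(cn)); 
pts=cn[:,0].astype(float)
P=onplane(c,pts,0.054)
rr=cv2.minAreaRect((P[:,:2]*1000).astype(np.float32));print('box rect',rr)
ctr=proj(c,[rr[0][0]/1000,rr[0][1]/1000,.054])[0];print(ctr,bydepth(c,[ctr],D))
```

```text
(366, 182, 100, 95)
box rect ((490.638916015625, -356.281982421875), (242.64735412597656, 164.58489990234375), 44.99258804321289)
[416.81968964 228.60011752] [[ 0.49069229 -0.35643783  0.05354289]]
```

View pics/c1.png

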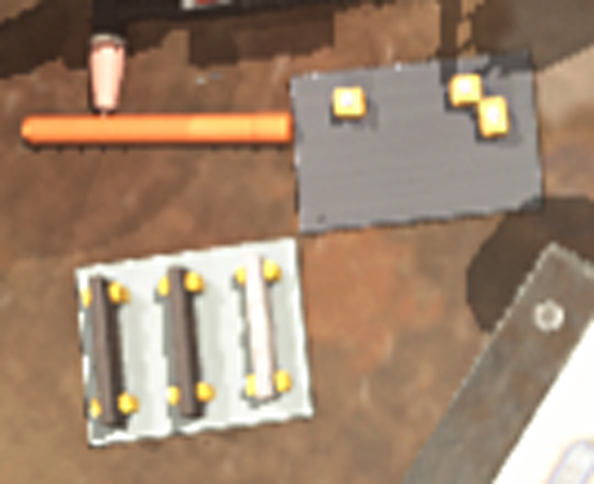

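The crop shows the bright coupon in the right-hand slot, about (260,325) in the crop. The plate has one pad at top-left (349,101), and the second pad (465,88) plus end stop (493,115) at the right.

Run:
```python
from h import *
z=np.load('top0.npz');p=np.ascontiguousarray(z['p'][:,:,::-1]);D=z['d'];c=get_calibration('top')
vv,uu=np.mgrid[0:420,0:560];UV=np.c_[uu.ravel(),vv.ravel()]
W=bydepth(c,UV,D).reshape(420,560,3)
hsv=cv2.cvtColor(p,cv2.COLOR_BGR2HSV)
def roi(u0,u1,v0,v1):
    m=np.zeros((420,560),bool);m[v0:v1,u0:u1]=1;return m
def rect(m,zz,name):
    m=m.astype(np.uint8)
    cn=max(cv2.findContours(m,0,1)[0],key=cv2.contourArea)
    P=onplane(c,cn[:,0],zz);q=cv2.minAreaRect((P[:,:2]*1000).astype(np.float32))
    print(name,np.round(q[0],1),np.round(q[1],1),round(q[2],2),'z',np.round(np.percentile(W[m>0][:,2],[10,50,90])*1000,1))
rect(roi(360,470,170,290)&(W[...,2]>.048)&(W[...,2]<.065),.054,'boxrim')
# floor level
print('bench',np.percentile(W[270:300,170:200,2],[5,50,95]))
h,s,v=[hsv[...,i].astype(int) for i in range(3)]
yel=((h>12)&(h<35)&(s>110)&(v>150)).astype(np.uint8)
for nm,R in(('plate',roi(188,252,165,212)),('stand',roi(138,202,205,262))):
    n,l,st,ce=cv2.connectedComponentsWithStats(yel*R.astype(np.uint8))
    for i in range(1,n):
        if st[i,4]>5:
            zz=.022 if nm=='plate' else .026
            print(nm,np.round(ce[i],1),st[i,4],np.round(onplane(c,[ce[i]],zz)[0]*1000,1),'zdepth',np.round(np.percentile(W[l==i][:,2],[20,50,80])*1000,1))
rect(roi(138,202,205,262)&(s<70)&(v>120),.006,'standbase?')
g=roi(185,255,160,215)&(abs(h-0)>=0)&(s<60)&(v>60)&(v<150)
rect(cv2.morphologyEx(g.astype(np.uint8),cv2.MORPH_OPEN,np.ones((3,3))),.006,'plate')
cp=roi(178,190,212,248)&(W[...,2]>.022)
rect(roi(176,192,210,250)&(W[...,2]>.0)&(s<60)&(v>190),.031,'coupon bright')
for u0,u1 in((142,153),(160,172),(178,190)):
    m=roi(u0,u1,212,252)&(W[...,2]>.015)&(yel==0);P=W[m]*1000
    print('high pts',m.sum(),P.mean(0).round(1),np.percentile(P[:,2],[20,50,90]).round(1))
m=roi(178,190,210,250)&(W[...,2]>.024);rect(m,.031,'coupon depth')
for v in range(215,246,5):print(v,np.round(W[v,176:192,2]*1000).astype(int),p[v,176:192].max(1))
```

```text
boxrim [ 494.3 -360.7] [244.1 157. ] 45.03 z [50.2 53.  55.9]
bench [-0.00210516  0.00110782  0.00471686]
plate [219.9 165.5] 14 [701.1 201.7  22. ] zdepth [0.4 1.8 4.1]
plate [233.3 179.3] 41 [657.3 161.8  22. ] zdepth [ 7.3 19.7 22.9]
plate [204.4 179.6] 14 [659.4 247.8  22. ] zdepth [16.1 20.5 23.4]
plate [188.5 183. ] 10 [650.6 295.2  22. ] zdepth [15.7 17.6 18.4]
plate [249.1 186.4] 10 [634.3 115.4  22. ] zdepth [-1.4  0.1  3.4]
plate [189.6 195.8] 10 [611.6 291.4  22. ] zdepth [0.1 1.9 3.2]
plate [190.7 204.4] 7 [585.7 287.7  22. ] zdepth [-1.4  1.7  2.5]
plate [215.  209.5] 11 [568.2 216.   22. ] zdepth [0.4 1.9 3.2]
plate [195.4 210.2] 9 [568.  273.5  22. ] zdepth [1.1 2.6 4.1]
plate [202.5 208.8] 15 [571.6 252.8  22. ] zdepth [0.7 1.5 3. ]
stand [195.8 210.7] 12 [565.9 271.4  26. ] zdepth [0.4 2.6 3.6]
stand [140.1 215.2] 19 [557.4 436.4  26. ] zdepth [-0.4  0.6  2.5]
stand [186.4 216.7] 14 [548.9 298.8  26. ] zdepth [11.5 21.6 26.5]
stand [168.4 218.7] 14 [544.6 351.9  26. ] zdepth [16.5 24.5 26.9]
stand [151.4 221.3] 15 [538.3 402.   26. ] zdepth [17.1 22.5 25.9]
stand [16
[... 1073 characters left out ...]
 32 29 28 30 20 10  9  7  5 10 11] [248 215 168 156 171 255 255 255 235 171 161 209 218 216 227 233]
225 [ 7  9  6  9 12 31 31 34 33 27 15  8  2  9  9  7] [248 248 251 209 162 234 255 255 255 210 170 210 220 219 225 235]
230 [ 7  6  9  8 11  3 33 31 35 32 19  4  6  6  7  6] [247 247 249 235 181 183 252 255 255 244 197 192 215 219 216 228]
235 [ 8  8 10  6  2  8 31 36 33 34 24 12  5  4  6  6] [243 247 248 251 209 162 232 249 254 252 207 180 213 221 217 220]
240 [ 5  6  4  7  3 25 28 30 31 34 29 15 28 26 12  8] [243 247 247 247 211 229 248 253 252 253 207 227 255 255 238 216]
245 [11  2  5  8  8  4  8  4 13 14 12 12  7  7  6  7] [231 243 249 217 166 164 163 197 207 178 162 139 172 228 233 230]
```

step_arm --deltas '[{"tx": 3.3,"ty": -4.6,"rz": -0.157},{"tx": 3.3,"ty": -4.6,"rz": -0.157},{"tx": 3.3,"ty": -4.6,"rz": -0.157},{"tx": 3.3,"ty": -4.6},{"tx": 3.3,"ty": -4.6},{"tx": 3.3,"ty": -4.6},{"tx": 3.3,"ty": -4.6},{"tx": 3.3,"ty": -4.6},{"tx": 3.3,"ty": -4.6}]' --fingers 0

```text
validation failed for argument at $.de...
```

Run:
```python
from h import *
print({k:np.round(v,3) for k,v in r.read_state().items() if k in('joints','eef_pos','eef_rot','clock')})
```

```text
{'clock': np.float64(0.1), 'joints': array([-0.993,  0.502, -0.427,  1.551,  0.221,  1.138, -0.21 ]), 'eef_pos': array([0.201, 0.617, 0.245]), 'eef_rot': array([-4.920e-01, -3.102e+00,  3.000e-03])}
```

step_arm --deltas '[{"tx": 3.3,"ty": -4.6,"tz": 0,"rx": 0,"ry": 0,"rz": -0.157},{"tx": 3.3,"ty": -4.6,"tz": 0,"rx": 0,"ry": 0,"rz": -0.157},{"tx": 3.3,"ty": -4.6,"tz": 0,"rx": 0,"ry": 0,"rz": -0.157},{"tx": 3.3,"ty": -4.6,"tz": 0,"rx": 0,"ry": 0,"rz": 0},{"tx": 3.3,"ty": -4.6,"tz": 0,"rx": 0,"ry": 0,"rz": 0},{"tx": 3.3,"ty": -4.6,"tz": 0,"rx": 0,"ry": 0,"rz": 0},{"tx": 3.3,"ty": -4.6,"tz": 0,"rx": 0,"ry": 0,"rz": 0},{"tx": 3.3,"ty": -4.6,"tz": 0,"rx": 0,"ry": 0,"rz": 0},{"tx": 3.3,"ty": -4.6,"tz": 0,"rx": 0,"ry": 0,"rz": 0}]' --fingers 0

```text
clock: 1.23
eef_pos: [0.4988, 0.2024, 0.2453]
eef_rot: [-1.202, -2.902, 0.0]
wrist_force: [0.6, 1.1, 0.1]
grip_width: 0.0066
finger_force: 0.0
```

Run:
```python
from h import *
print({k:np.round(v,3) for k,v in r.read_state().items() if k in('joints','eef_pos','eef_rot','clock')})
```

```text
{'clock': np.float64(1.225), 'joints': array([-0.317,  0.275, -0.141,  1.84 ,  0.044,  1.03 ,  0.31 ]), 'eef_pos': array([0.499, 0.202, 0.245]), 'eef_rot': array([-1.202, -2.902,  0.   ])}
```

step_arm --deltas '[{"tx": 0,"ty": -6.1,"tz": 0,"rx": 0,"ry": 0,"rz": 0},{"tx": 0,"ty": -6.1,"tz": 0,"rx": 0,"ry": 0,"rz": 0},{"tx": 0,"ty": -6.1,"tz": 0,"rx": 0,"ry": 0,"rz": 0},{"tx": 0,"ty": -6.1,"tz": 0,"rx": 0,"ry": 0,"rz": 0},{"tx": 0,"ty": -6.1,"tz": 0,"rx": 0,"ry": 0,"rz": 0},{"tx": 0,"ty": -6.1,"tz": 0,"rx": 0,"ry": 0,"rz": 0},{"tx": 0,"ty": -6.1,"tz": 0,"rx": 0,"ry": 0,"rz": 0},{"tx": 0.2,"ty": -6.1,"tz": 0,"rx": 0,"ry": 0,"rz": 0},{"tx": 0,"ty": 0,"tz": -6,"rx": 0,"ry": 0,"rz": 0},{"tx": 0,"ty": 0,"tz": -6,"rx": 0,"ry": 0,"rz": 0}]' --fingers 0

```text
clock: 2.48
eef_pos: [0.5004, -0.2853, 0.1245]
eef_rot: [1.205, 2.899, -0.0]
wrist_force: [1.3, 0.8, -0.7]
grip_width: 0.0008
finger_force: 0.0
```

Run:
```python
from h import *
print({k:np.round(v,3) for k,v in r.read_state().items() if k in('joints','eef_pos','eef_rot','clock')})
for n in ('scene','top'):
    p,d=grab_frame(n);np.savez(n+'1.npz',p=p,d=d)
    if n=='scene':cv2.imwrite('pics/s1.png',cv2.resize(p[190:350,130:400,::-1],None,fx=2.9,fy=2.9,interpolation=cv2.INTER_CUBIC))
```

```text
{'clock': np.float64(2.475), 'joints': array([ 0.364,  0.484,  0.137,  1.856, -0.088,  0.806,  1.329]), 'eef_pos': array([ 0.5  , -0.285,  0.125]), 'eef_rot': array([ 1.205,  2.899, -0.   ])}
```

View pics/s1.png

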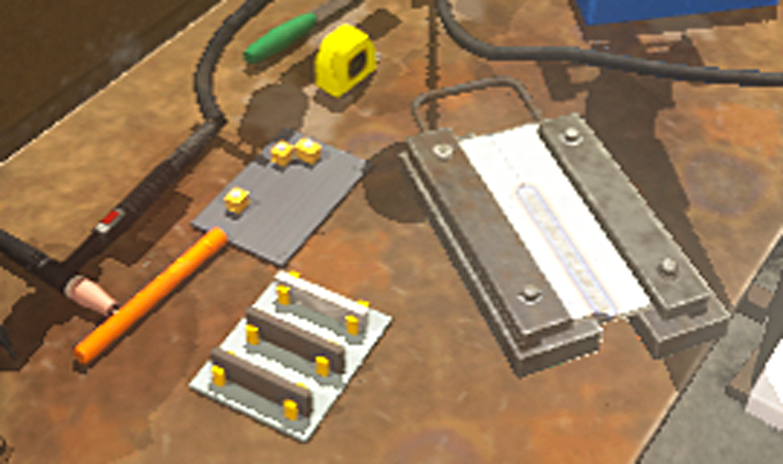

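The scene view is clear now: the bright coupon is in the slot nearest the plate, about crop (330,295), with the plate at (280,200). I'll start probing.

step_arm --deltas '[{"tx": 0.1,"ty": 0,"tz": -4.5,"rx": 0,"ry": 0,"rz": 0},{"tx": 0,"ty": 0,"tz": -1,"rx": 0,"ry": 0,"rz": 0},{"tx": 0,"ty": 0,"tz": -1,"rx": 0,"ry": 0,"rz": 0},{"tx": 0,"ty": 0,"tz": -0.9,"rx": 0,"ry": 0,"rz": 0},{"tx": 0,"ty": 0,"tz": -0.3,"rx": 0,"ry": 0,"rz": 0},{"tx": 0,"ty": 0,"tz": -0.2,"rx": 0,"ry": 0,"rz": 0}]'

```text
clock: 3.32
eef_pos: [0.5016, -0.284, 0.0469]
eef_rot: [1.202, 2.902, 0.0]
wrist_force: [1.1, -0.3, 1.1]
grip_width: 0.0002
finger_force: 0.9
```

Run:
```python
from h import *
for n,sc in(('top','0'),('scene','1')):
    z=np.load(n+sc+'.npz');p=np.ascontiguousarray(z['p'][:,:,::-1]);D=z['d'];c=get_calibration(n)
    vv,uu=np.mgrid[0:420,0:560];UV=np.c_[uu.ravel(),vv.ravel()]
    W=bydepth(c,UV,D).reshape(420,560,3)
    hsv=cv2.cvtColor(p,cv2.COLOR_BGR2HSV);h,s,v=[hsv[...,i].astype(int) for i in range(3)]
    X,Y,Z=W[...,0],W[...,1],W[...,2]
    reg=(X>.55)&(X<.72)&(Y>.10)&(Y<.30)
    # brass tops
    b=(reg&(Z>.018)&(Z<.030)&(Y<.275)&(X>.62)).astype(np.uint8)
    k,l,st,ce=cv2.connectedComponentsWithStats(b,connectivity=4)
    for i in range(1,k):
        if st[i,4]>6:print(n,'brass',st[i,4],np.round(onplane(c,[ce[i]],.022)[0]*1000,1),np.median(Z[l==i])*1e3)
    g=cv2.morphologyEx((reg&(s<60)&(v>50)&(v<170)&(Z<.02)).astype(np.uint8),cv2.MORPH_CLOSE,np.ones((3,3)))
    g=cv2.morphologyEx(g,cv2.MORPH_OPEN,np.ones((3,3)))
    cn=max(cv2.findContours(g,0,1)[0],key=cv2.contourArea);cn=cv2.convexHull(cn)
    P=onplane(c,cn[:,0],.006);q=cv2.minAreaRect((P[:,:2]*1000).astype(np.float32));print(n,'plate',np.round(q[0],1),np.round(q[1],1),q[2],'z',np.median(Z[g>0]))
    m=(X>.44)&(X<.58)&(Y>.27)&(Y<.335)&(Z>.026)&(Z<.036)&~((h>12)&(h<35)&(s>110))
    P=W[m]*1000;q=cv2.minAreaRect(P[:,:2].astype(np.float32));print(n,'coupon',m.sum(),P.mean(0).round(1),np.round(q[0],1),np.round(q[1],1),round(q[2],1))
    m=(X>.43)&(X<.59)&(Y>.25)&(Y<.46)&(((s<60)&(v>150))|(Z>.015))&(Z<.05)
    m=cv2.morphologyEx(m.astype(np.uint8),cv2.MORPH_OPEN,np.ones((3,3)));cn=cv2.convexHull(max(cv2.findContours(m,0,1)[0],key=cv2.contourArea))
    P=onplane(c,cn[:,0],.006);q=cv2.minAreaRect((P[:,:2]*1000).astype(np.float32));print(n,'stand',np.round(q[0],1),np.round(q[1],1),round(q[2],1))
```

```text
top brass 35 [669.4 170.4  22. ] 23.323239467496258
top brass 36 [663.3 249.8  22. ] 23.241960121760165
top brass 44 [651.1 152.1  22. ] 23.055344646274122
top plate [640.4 207.2] [111.4 165.2] 4.428709506988525 z 0.006917359592665595
top coupon 144 [515.4 306.4  31.3] [516.  306.3] [94.8 23.9] 7.6
top stand [507.7 356.8] [122.5 151.8] 6.4
scene brass 34 [648.8 151.2  22. ] 22.89836254540223
scene brass 29 [668.1 169.2  22. ] 22.2949391441426
scene brass 33 [661.4 248.1  22. ] 22.2953089784369
scene plate [638. 205.] [109.5 166.1] 3.916017532348633 z 0.006511061284781849
scene coupon 142 [511.2 305.1  30.7] [511.9 304.5] [94.7 13.4] 5.7
scene stand [508.3 353.6] [125.4 154.5] 6.4
```

step_arm --deltas '[{"tx": 0,"ty": 0,"tz": -0.4,"rx": 0,"ry": 0,"rz": 0},{"tx": 0,"ty": 0,"tz": 0,"rx": 0,"ry": 0,"rz": 0}]'

```text
clock: 3.58
eef_pos: [0.5011, -0.2838, 0.0422]
eef_rot: [-1.203, -2.902, -0.0]
wrist_force: [0.8, 0.1, -0.8]
grip_width: 0.0004
finger_force: 1.3
```

step_arm --deltas '[{"tx": 0,"ty": -0.1,"tz": -0.8,"rx": 0,"ry": 0,"rz": 0},{"tx": 0,"ty": 0,"tz": -0.6,"rx": 0,"ry": 0,"rz": 0},{"tx": 0,"ty": 0,"tz": -0.4,"rx": 0,"ry": 0,"rz": 0},{"tx": 0,"ty": 0,"tz": -0.3,"rx": 0,"ry": 0,"rz": 0},{"tx": 0,"ty": 0,"tz": 0,"rx": 0,"ry": 0,"rz": 0}]'

```text
clock: 4.2
eef_pos: [0.5009, -0.2849, 0.0232]
eef_rot: [-1.203, -2.901, -0.001]
wrist_force: [-4.4, 2.6, 19.7]
grip_width: 0.0003
finger_force: 11.0
```

Pocket A's floor is reached: TCP z is 0.023 with a 20 N stop, so it is empty. Going to the stand.

step_arm --deltas '[{"tx": 0,"ty": 0,"tz": 5,"rx": 0,"ry": 0,"rz": 0},{"tx": 0,"ty": 0,"tz": 6,"rx": 0,"ry": 0,"rz": 0},{"tx": 0,"ty": 6,"tz": 1,"rx": 0,"ry": 0,"rz": 0},{"tx": 0,"ty": 6,"tz": 0,"rx": 0,"ry": 0,"rz": 0.15},{"tx": 0,"ty": 6,"tz": 0,"rx": 0,"ry": 0,"rz": 0.15},{"tx": 0,"ty": 6,"tz": 0,"rx": 0,"ry": 0,"rz": 0.15},{"tx": 0,"ty": 6,"tz": 0,"rx": 0,"ry": 0,"rz": 0.15},{"tx": 0,"ty": 6,"tz": 0,"rx": 0,"ry": 0,"rz": 0.15},{"tx": 0,"ty": 6,"tz": 0,"rx": 0,"ry": 0,"rz": 0.147},{"tx": 0.6,"ty": 6,"tz": 0,"rx": 0,"ry": 0,"rz": 0}]' --fingers 0

```text
clock: 5.45
eef_pos: [0.5066, 0.1966, 0.1413]
eef_rot: [0.177, -3.136, 0.0]
wrist_force: [0.8, -0.3, -0.6]
grip_width: 0.0005
finger_force: 0.0
```

step_arm --deltas '[{"tx": 0.3,"ty": 5.5,"tz": 0,"rx": 0,"ry": 0,"rz": 0},{"tx": 0.4,"ty": 5.5,"tz": 0,"rx": 0,"ry": 0,"rz": 0},{"tx": 0,"ty": 0,"tz": 0,"rx": 0,"ry": 0,"rz": 0}]' --fingers 3.6

```text
clock: 5.82
eef_pos: [0.5124, 0.3116, 0.1413]
eef_rot: [0.187, -3.136, -0.006]
wrist_force: [-0.2, -0.8, -0.2]
grip_width: 0.0257
finger_force: 0.0
```

Run:
```python
from h import *
print({k:np.round(v,4) for k,v in r.read_state().items() if k in('joints','eef_pos','eef_rot','clock')})
```

```text
{'clock': np.float64(5.825), 'joints': array([-0.4296,  0.5048, -0.208 ,  1.7753,  0.1261,  0.873 ,  0.9966]), 'eef_pos': array([0.5124, 0.3116, 0.1413]), 'eef_rot': array([ 0.1871, -3.1355, -0.006 ])}
```

step_arm --deltas '[{"tx": 0,"ty": 0,"tz": -4,"rx": 0,"ry": 0,"rz": 0},{"tx": 0,"ty": 0,"tz": -3.8,"rx": 0,"ry": 0,"rz": 0},{"tx": 0,"ty": 0,"tz": 0,"rx": 0,"ry": 0,"rz": 0},{"tx": 0,"ty": 0,"tz": 0,"rx": 0,"ry": 0,"rz": 0}]'

```text
clock: 6.32
eef_pos: [0.5149, 0.3048, 0.0644]
eef_rot: [-0.173, 3.136, 0.0]
wrist_force: [0.5, 0.4, 1.0]
grip_width: 0.0359
finger_force: 0.0
```

Run:
```python
from h import *
p,d=grab_frame('scene');cv2.imwrite('pics/s2.png',cv2.resize(p[250:350,180:300,::-1],None,fx=5,fy=5,interpolation=cv2.INTER_CUBIC))
```

```text
(no output)
```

View pics/s2.png

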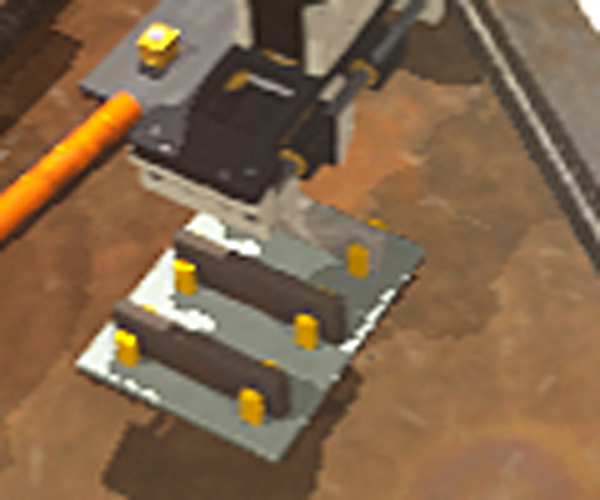

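The fingers straddle the bright slot, near crop (300,215), clear of the dark bars. Going down to grip.

step_arm --deltas '[{"tx": -0.1,"ty": 0,"tz": -1.2,"rx": 0,"ry": 0,"rz": 0},{"tx": 0,"ty": 0,"tz": -1.2,"rx": 0,"ry": 0,"rz": 0},{"tx": 0,"ty": 0,"tz": -1.2,"rx": 0,"ry": 0,"rz": 0},{"tx": 0,"ty": 0,"tz": 0,"rx": 0,"ry": 0,"rz": 0}]'

```text
clock: 6.88
eef_pos: [0.5126, 0.3047, 0.0262]
eef_rot: [0.175, -3.135, 0.001]
wrist_force: [0.3, 0.9, -0.0]
grip_width: 0.0364
finger_force: 0.0
```

step_arm --deltas '[{"tx": 0,"ty": 0,"tz": 0,"rx": 0,"ry": 0,"rz": 0},{"tx": 0,"ty": 0,"tz": 0,"rx": 0,"ry": 0,"rz": 0},{"tx": 0,"ty": 0,"tz": 0,"rx": 0,"ry": 0,"rz": 0},{"tx": 0,"ty": 0,"tz": 0,"rx": 0,"ry": 0,"rz": 0}]' --fingers 0 --grip_force 25

```text
clock: 7.38
eef_pos: [0.5134, 0.3052, 0.0278]
eef_rot: [-0.175, 3.136, 0.0]
wrist_force: [-0.3, 0.3, 0.6]
grip_width: 0.0099
finger_force: 25.0
```

step_arm --deltas '[{"tx": 0,"ty": 0,"tz": 4,"rx": 0,"ry": 0,"rz": 0},{"tx": 0,"ty": 0,"tz": 5,"rx": 0,"ry": 0,"rz": 0},{"tx": 1.4,"ty": -1.2,"tz": 0,"rx": 0,"ry": 0,"rz": -0.178},{"tx": 1.4,"ty": -1.2,"tz": 0,"rx": 0,"ry": 0,"rz": -0.178},{"tx": 1.4,"ty": -1.2,"tz": 0,"rx": 0,"ry": 0,"rz": -0.178},{"tx": 1.4,"ty": -1.2,"tz": 0,"rx": 0,"ry": 0,"rz": -0.178},{"tx": 1.4,"ty": -1.2,"tz": 0,"rx": 0,"ry": 0,"rz": -0.178},{"tx": 1.4,"ty": -1.2,"tz": 0,"rx": 0,"ry": 0,"rz": -0.178},{"tx": 1.4,"ty": -1.2,"tz": 0,"rx": 0,"ry": 0,"rz": -0.178},{"tx": 1.4,"ty": -1.1,"tz": 0,"rx": 0,"ry": 0,"rz": -0.178}]'

```text
clock: 8.62
eef_pos: [0.6251, 0.2094, 0.117]
eef_rot: [-1.924, -2.483, 0.002]
wrist_force: [-0.3, 0.0, -2.2]
grip_width: 0.0099
finger_force: 25.0
```

step_arm --deltas '[{"tx": 0,"ty": 0,"tz": 0,"rx": 0,"ry": 0,"rz": -0.178},{"tx": 0,"ty": 0,"tz": -4,"rx": 0,"ry": 0,"rz": 0},{"tx": 0,"ty": 0,"tz": -3,"rx": 0,"ry": 0,"rz": 0},{"tx": 0,"ty": 0,"tz": 0,"rx": 0,"ry": 0,"rz": 0}]'

```text
clock: 9.12
eef_pos: [0.6221, 0.2092, 0.0443]
eef_rot: [-2.128, -2.306, 0.01]
wrist_force: [-1.6, -1.0, -2.5]
grip_width: 0.01
finger_force: 25.0
```

step_arm --deltas '[{"tx": 0,"ty": 0,"tz": -0.8,"rx": 0,"ry": 0,"rz": 0},{"tx": 0,"ty": 0,"tz": -0.6,"rx": 0,"ry": 0,"rz": 0},{"tx": 0,"ty": 0,"tz": -0.3,"rx": 0,"ry": 0,"rz": 0},{"tx": 0,"ty": 0,"tz": 0,"rx": 0,"ry": 0,"rz": 0},{"tx": 0,"ty": 0,"tz": 0,"rx": 0,"ry": 0,"rz": 0}]'

```text
clock: 9.75
eef_pos: [0.6255, 0.2102, 0.0309]
eef_rot: [2.131, 2.308, 0.001]
wrist_force: [-0.1, 0.0, -1.9]
grip_width: 0.0096
finger_force: 25.0
```

step_arm --deltas '[{"tx": 0,"ty": 0,"tz": -0.3,"rx": 0,"ry": 0,"rz": 0},{"tx": 0,"ty": 0,"tz": 0,"rx": 0,"ry": 0,"rz": 0}]'

```text
clock: 10.0
eef_pos: [0.6257, 0.2103, 0.0279]
eef_rot: [2.13, 2.308, 0.002]
wrist_force: [-0.4, 1.0, 0.7]
grip_width: 0.0097
finger_force: 25.0
```

step_arm --deltas '[{"tx": 0,"ty": 0,"tz": 0,"rx": 0,"ry": 0,"rz": 0},{"tx": 0,"ty": 0,"tz": 0,"rx": 0,"ry": 0,"rz": 0},{"tx": 0,"ty": 0,"tz": 0,"rx": 0,"ry": 0,"rz": 0},{"tx": 0,"ty": 0,"tz": 0,"rx": 0,"ry": 0,"rz": 0},{"tx": 0,"ty": 0,"tz": 0,"rx": 0,"ry": 0,"rz": 0},{"tx": 0,"ty": 0,"tz": 0.9,"rx": 0,"ry": 0,"rz": 0},{"tx": 0,"ty": 0,"tz": 0.8,"rx": 0,"ry": 0,"rz": 0},{"tx": 0,"ty": 0,"tz": 0,"rx": 0,"ry": 0,"rz": 0}]' --fingers 5

```text
clock: 11.0
eef_pos: [0.6262, 0.2104, 0.046]
eef_rot: [2.13, 2.308, 0.004]
wrist_force: [-0.4, 0.4, 1.0]
grip_width: 0.0498
finger_force: 0.0
```

step_arm --deltas '[{"tx": -1,"ty": -0.1,"tz": 0,"rx": 0,"ry": 0,"rz": 0},{"tx": -0.8,"ty": 0,"tz": 0,"rx": 0,"ry": 0,"rz": 0},{"tx": -1.4,"ty": -0.1,"tz": 0,"rx": 0,"ry": 0,"rz": 0},{"tx": 0,"ty": 0,"tz": 0,"rx": 0,"ry": 0,"rz": 0},{"tx": 0,"ty": 0,"tz": 0,"rx": 0,"ry": 0,"rz": 0}]'

```text
clock: 11.62
eef_pos: [0.5933, 0.2082, 0.0447]
eef_rot: [2.131, 2.309, 0.001]
wrist_force: [-0.5, 0.5, 0.4]
grip_width: 0.0499
finger_force: 0.0
```

```bash
cat >> h.py <<'E'
def cloud(n):
    p,D=grab_frame(n);c=get_calibration(n);vv,uu=np.mgrid[0:420,0:560]
    return p,bydepth(c,np.c_[uu.ravel(),vv.ravel()],D).reshape(420,560,3)
E
python3 - <<'E'
from h import *
p,W=cloud('scene');cv2.imwrite('pics/s3.png',cv2.resize(p[225:305,180:280,::-1],None,fx=6,fy=6,interpolation=cv2.INTER_CUBIC))
E
```

```text
(no output)
```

View pics/s3.png

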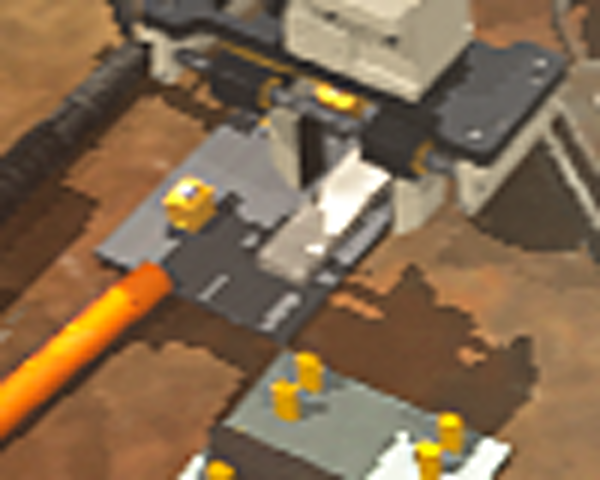

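The coupon now seems to lie flat on the plate, at crop (325,215). I'll check its height by depth.

```bash
cat > cp.py <<'E'
from h import *
import sys
def find(n,x0=.54,x1=.68,y0=.13,y1=.28,z0=.011,z1=.04,vmin=120):
    p,W=cloud(n);hsv=cv2.cvtColor(p,cv2.COLOR_RGB2HSV).astype(int)
    X,Y,Z=W[...,0],W[...,1],W[...,2]
    m=(X>x0)&(X<x1)&(Y>y0)&(Y<y1)&(Z>z0)&(Z<z1)&(hsv[...,1]<70)&(hsv[...,2]>vmin)
    m=m.astype(np.uint8);k,l,st,ce=cv2.connectedComponentsWithStats(m,connectivity=4)
    if k<2:print(n,'none');return
    i=1+st[1:,4].argmax();P=W[l==i]*1000;q=cv2.minAreaRect(P[:,:2].astype(np.float32))
    o=np.array([661.8,160.4]);a=np.radians(-85.6);R=np.array([[np.cos(a),-np.sin(a)],[np.sin(a),np.cos(a)]])
    print(n,len(P),'z',np.percentile(P[:,2],[10,50,90]).round(1),'c',np.round(q[0],1),'own',((np.array(q[0])-o)@R).round(1),np.round(q[1],1),round(q[2],1))
if __name__=='__main__':
    for n in('scene','top'):find(n)
E
python3 cp.py
```

```text
scene 181 z [13.5 16.4 18.9] c [605.5 214.3] own [-58. -52.] [26.6 84.3] 4.9
top 82 z [13.5 16.6 19.2] c [610.9 176.2] own [-19.6 -49.5] [23.  30.2] 3.5
```

Flat on the plate (top at 16.4 mm), about own y −51. Straddle it and grip lightly across the width.

step_arm --deltas '[{"tx": 1.3,"ty": 0.1,"tz": 0,"rx": 0,"ry": 0,"rz": 0},{"tx": 0,"ty": 0,"tz": 0,"rx": 0,"ry": 0,"rz": 0},{"tx": 0,"ty": 0,"tz": -0.9,"rx": 0,"ry": 0,"rz": 0},{"tx": 0,"ty": 0,"tz": -0.8,"rx": 0,"ry": 0,"rz": 0},{"tx": 0,"ty": 0,"tz": 0,"rx": 0,"ry": 0,"rz": 0}]'

```text
clock: 12.4
eef_pos: [0.605, 0.2088, 0.0261]
eef_rot: [-2.13, -2.308, 0.004]
wrist_force: [0.2, -0.4, -1.0]
grip_width: 0.05
finger_force: 0.0
```

step_arm --deltas '[{"tx": 0,"ty": 0,"tz": 0,"rx": 0,"ry": 0,"rz": 0},{"tx": 0,"ty": 0,"tz": 0,"rx": 0,"ry": 0,"rz": 0},{"tx": 0,"ty": 0,"tz": 0,"rx": 0,"ry": 0,"rz": 0},{"tx": 0,"ty": 0,"tz": 0,"rx": 0,"ry": 0,"rz": 0}]' --fingers 0 --grip_force 10

```text
clock: 12.9
eef_pos: [0.6066, 0.2092, 0.0279]
eef_rot: [2.131, 2.308, 0.001]
wrist_force: [0.4, 0.6, 0.3]
grip_width: 0.0249
finger_force: 10.0
```

step_arm --deltas '[{"tx": 0.9,"ty": 0.07,"tz": 0,"rx": 0,"ry": 0,"rz": 0},{"tx": 0.9,"ty": 0.07,"tz": 0,"rx": 0,"ry": 0,"rz": 0},{"tx": 0.9,"ty": 0.07,"tz": 0,"rx": 0,"ry": 0,"rz": 0},{"tx": 0.8,"ty": 0.06,"tz": 0,"rx": 0,"ry": 0,"rz": 0},{"tx": 0,"ty": 0,"tz": 0,"rx": 0,"ry": 0,"rz": 0},{"tx": 0,"ty": 0,"tz": 0,"rx": 0,"ry": 0,"rz": 0}]'

```text
clock: 13.65
eef_pos: [0.6426, 0.2119, 0.0279]
eef_rot: [2.13, 2.307, 0.003]
wrist_force: [1.3, 0.8, 0.7]
grip_width: 0.0248
finger_force: 10.0
```

step_arm --deltas '[{"tx": 0.2,"ty": 0,"tz": 0,"rx": 0,"ry": 0,"rz": 0},{"tx": 0.1,"ty": 0,"tz": 0,"rx": 0,"ry": 0,"rz": 0},{"tx": 0,"ty": 0,"tz": 0,"rx": 0,"ry": 0,"rz": 0},{"tx": 0,"ty": 0,"tz": 0,"rx": 0,"ry": 0,"rz": 0}]'

```text
clock: 14.15
eef_pos: [0.6427, 0.2119, 0.0278]
eef_rot: [-2.129, -2.307, 0.003]
wrist_force: [-5.1, -0.7, 9.3]
grip_width: 0.0248
finger_force: 10.0
```

step_arm --deltas '[{"tx": 0.2,"ty": 0,"tz": 0,"rx": 0,"ry": 0,"rz": 0},{"tx": 0.1,"ty": 0,"tz": 0,"rx": 0,"ry": 0,"rz": 0},{"tx": 0,"ty": 0,"tz": 0,"rx": 0,"ry": 0,"rz": 0},{"tx": 0,"ty": 0,"tz": 0,"rx": 0,"ry": 0,"rz": 0}]'

```text
clock: 14.65
eef_pos: [0.6455, 0.212, 0.0278]
eef_rot: [-2.129, -2.307, 0.004]
wrist_force: [-4.7, -0.2, 9.0]
grip_width: 0.0249
finger_force: 10.0
```

```bash
python3 cp.py
python3 - <<'E'
from h import *
p,W=cloud('scene');cv2.imwrite('pics/s4.png',cv2.resize(p[225:305,180:280,::-1],None,fx=6,fy=6,interpolation=cv2.INTER_CUBIC))
E
```

```text
scene 188 z [14.1 17.3 32. ] c [644.5 227.2] own [-67.9 -12.1] [60.3 60.7] 86.2
top 62 z [14.3 16.7 19.8] c [648.  175.8] own [-16.4 -12.6] [24.3 23.6] 13.3
```

View pics/s4.png

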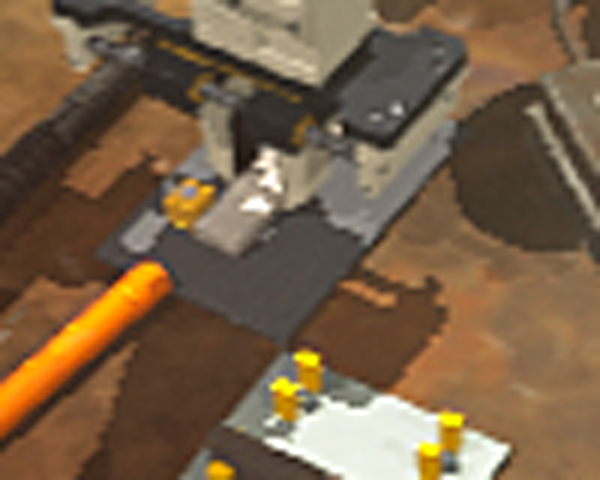

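The coupon sits alongside the left pad, at crop (200,215). One more nudge to confirm it is seated.

step_arm --deltas '[{"tx": 0.2,"ty": 0,"tz": 0.1,"rx": 0,"ry": 0,"rz": 0},{"tx": 0.1,"ty": 0,"tz": 0,"rx": 0,"ry": 0,"rz": 0},{"tx": 0,"ty": 0,"tz": 0,"rx": 0,"ry": 0,"rz": 0},{"tx": 0,"ty": 0,"tz": 0,"rx": 0,"ry": 0,"rz": 0}]'

```text
clock: 15.3
eef_pos: [0.647, 0.2119, 0.0278]
eef_rot: [-2.127, -2.306, 0.007]
wrist_force: [-7.1, 0.1, 7.0]
grip_width: 0.025
finger_force: 10.0
```

step_arm --deltas '[{"tx": 0.3,"ty": 0,"tz": 0.1,"rx": 0,"ry": 0,"rz": 0},{"tx": 0,"ty": 0,"tz": 0,"rx": 0,"ry": 0,"rz": 0},{"tx": 0,"ty": 0,"tz": 0,"rx": 0,"ry": 0,"rz": 0}]'

```text
clock: 15.68
eef_pos: [0.6471, 0.212, 0.0277]
eef_rot: [-2.124, -2.304, 0.014]
wrist_force: [-12.5, -0.7, 8.2]
grip_width: 0.0249
finger_force: 10.0
```

step_arm --deltas '[{"tx": -0.2,"ty": 0,"tz": 0.1,"rx": 0,"ry": 0,"rz": 0},{"tx": 0,"ty": -0.3,"tz": 0,"rx": 0,"ry": 0,"rz": 0},{"tx": 0.05,"ty": -0.3,"tz": 0,"rx": 0,"ry": 0,"rz": 0},{"tx": 0,"ty": -0.2,"tz": 0,"rx": 0,"ry": 0,"rz": 0},{"tx": 0,"ty": 0,"tz": 0,"rx": 0,"ry": 0,"rz": 0},{"tx": 0,"ty": 0,"tz": 0,"rx": 0,"ry": 0,"rz": 0}]'

```text
clock: 16.42
eef_pos: [0.6474, 0.2079, 0.0283]
eef_rot: [-2.123, -2.306, 0.004]
wrist_force: [-6.6, 6.8, -3.1]
grip_width: 0.0247
finger_force: 10.0
```

step_arm --deltas '[{"tx": 0,"ty": -0.2,"tz": 0,"rx": 0,"ry": 0,"rz": 0},{"tx": 0,"ty": 0,"tz": 0,"rx": 0,"ry": 0,"rz": 0},{"tx": 0,"ty": 0,"tz": 0,"rx": 0,"ry": 0,"rz": 0}]'

```text
clock: 16.8
eef_pos: [0.6474, 0.2078, 0.0285]
eef_rot: [-2.121, -2.306, 0.001]
wrist_force: [-6.2, 9.5, -4.1]
grip_width: 0.0249
finger_force: 10.0
```

step_arm --deltas '[{"tx": 0,"ty": 0,"tz": -0.1,"rx": 0,"ry": 0,"rz": 0},{"tx": 0,"ty": 0,"tz": 0,"rx": 0,"ry": 0,"rz": 0},{"tx": 0,"ty": 0.2,"tz": 0,"rx": 0,"ry": 0,"rz": 0},{"tx": -0.2,"ty": 0.2,"tz": 0.1,"rx": 0,"ry": 0,"rz": 0},{"tx": 0,"ty": 0,"tz": 4,"rx": 0,"ry": 0,"rz": 0},{"tx": 0,"ty": 0,"tz": 5,"rx": 0,"ry": 0,"rz": 0},{"tx": -6,"ty": 0,"tz": 4,"rx": 0,"ry": 0,"rz": 0},{"tx": -6,"ty": 0,"tz": 0,"rx": 0,"ry": 0,"rz": 0},{"tx": -3,"ty": 0,"tz": 0,"rx": 0,"ry": 0,"rz": 0},{"tx": 0,"ty": 0,"tz": 0,"rx": 0,"ry": 0,"rz": 0}]' --fingers 5

```text
clock: 18.05
eef_pos: [0.5054, 0.2063, 0.1557]
eef_rot: [-2.128, -2.31, 0.0]
wrist_force: [0.6, 0.5, -0.6]
grip_width: 0.0503
finger_force: 0.0
```

```bash
python3 cp.py
python3 - <<'E'
from h import *
p,W=cloud('top');cv2.imwrite('pics/t5.png',cv2.resize(p[150:230,180:270,::-1],None,fx=6,fy=6,interpolation=cv2.INTER_CUBIC))
# refine box rim from the two views
for n in('top','scene'):
    p,W=cloud(n);c=get_calibration(n);X,Y,Z=W[...,0],W[...,1],W[...,2]
    m=((X>.3)&(X<.7)&(Y<-.18)&(Y>-.55)&(Z>.047)&(Z<.062)).astype(np.uint8)
    cn=cv2.convexHull(max(cv2.findContours(m,0,1)[0],key=cv2.contourArea));P=onplane(c,cn[:,0],.054)
    q=cv2.minAreaRect((P[:,:2]*1000).astype(np.float32));print(n,m.sum(),q)
E
```

```text
scene 209 z [13.5 16.6 18.8] c [645.9 206.7] own [-47.3 -12.3] [28.4 98.5] 3.4
top 145 z [14.4 17.  19.4] c [648.  188.5] own [-29.1 -11.6] [25.4 50.9] 5.0
top 4520 ((494.32769775390625, -360.5557556152344), (244.18292236328125, 156.92822265625), 45.15281295776367)
scene 1818 ((490.02203369140625, -358.0191650390625), (245.43955993652344, 166.03260803222656), 45.44744873046875)
```

View pics/t5.png

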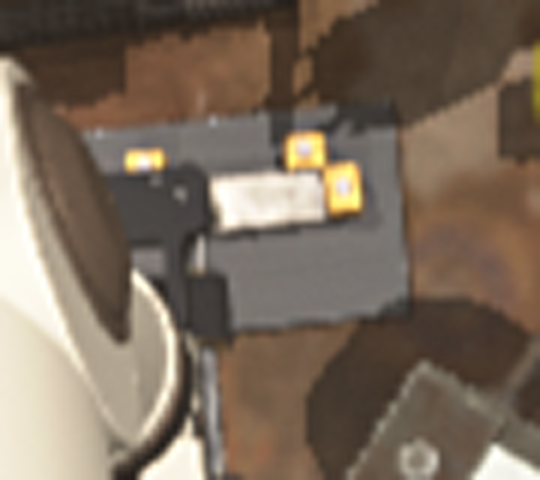

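The coupon touches the right pad and the end stop (crop (270,195)); the scene view gives own (−47.3, −12.3), so it is squared. Take it again.

step_arm --deltas '[{"tx": 6,"ty": 0,"tz": 0,"rx": 0,"ry": 0,"rz": 0},{"tx": 6,"ty": 0.1,"tz": 0,"rx": 0,"ry": 0,"rz": 0},{"tx": 2.2,"ty": 0,"tz": -3,"rx": 0,"ry": 0,"rz": 0},{"tx": 0,"ty": 0,"tz": -5,"rx": 0,"ry": 0,"rz": 0},{"tx": 0,"ty": 0,"tz": 0,"rx": 0,"ry": 0,"rz": 0},{"tx": 0,"ty": 0,"tz": 0,"rx": 0,"ry": 0,"rz": 0}]'

```text
clock: 19.05
eef_pos: [0.6506, 0.2067, 0.0761]
eef_rot: [2.131, 2.308, 0.001]
wrist_force: [0.3, -0.2, -0.2]
grip_width: 0.0502
finger_force: 0.0
```

step_arm --deltas '[{"tx": -0.3,"ty": 0.1,"tz": -2,"rx": 0,"ry": 0,"rz": 0},{"tx": 0,"ty": 0,"tz": -1.7,"rx": 0,"ry": 0,"rz": 0},{"tx": 0,"ty": 0,"tz": -1,"rx": 0,"ry": 0,"rz": 0},{"tx": 0,"ty": 0,"tz": 0,"rx": 0,"ry": 0,"rz": 0},{"tx": 0,"ty": 0,"tz": 0,"rx": 0,"ry": 0,"rz": 0}]'

```text
clock: 19.68
eef_pos: [0.6471, 0.2077, 0.0285]
eef_rot: [2.131, 2.308, 0.001]
wrist_force: [-0.8, -0.2, 0.6]
grip_width: 0.05
finger_force: 0.0
```

step_arm --deltas '[{"tx": 0,"ty": 0,"tz": 0,"rx": 0,"ry": 0,"rz": 0},{"tx": 0,"ty": 0,"tz": 0,"rx": 0,"ry": 0,"rz": 0},{"tx": 0,"ty": 0,"tz": 0,"rx": 0,"ry": 0,"rz": 0},{"tx": 0,"ty": 0,"tz": 0,"rx": 0,"ry": 0,"rz": 0},{"tx": 0,"ty": 0,"tz": 2,"rx": 0,"ry": 0,"rz": 0}]' --fingers 0 --grip_force 30

```text
clock: 20.3
eef_pos: [0.6447, 0.2076, 0.0468]
eef_rot: [-2.129, -2.307, 0.006]
wrist_force: [-0.6, 0.9, -1.9]
grip_width: 0.0246
finger_force: 30.0
```

step_arm --deltas '[{"tx": 0,"ty": 0,"tz": 5,"rx": 0,"ry": 0,"rz": 0},{"tx": 0,"ty": 0,"tz": 5,"rx": 0,"ry": 0,"rz": 0},{"tx": -1.6,"ty": -5.5,"tz": 0,"rx": 0,"ry": 0,"rz": -0.108},{"tx": -1.6,"ty": -5.5,"tz": 0,"rx": 0,"ry": 0,"rz": -0.108},{"tx": -1.6,"ty": -5.5,"tz": 0,"rx": 0,"ry": 0,"rz": -0.108},{"tx": -1.6,"ty": -5.5,"tz": 0,"rx": 0,"ry": 0,"rz": -0.108},{"tx": -1.6,"ty": -5.5,"tz": 0,"rx": 0,"ry": 0,"rz": -0.108},{"tx": -1.6,"ty": -5.5,"tz": 0,"rx": 0,"ry": 0,"rz": -0.108},{"tx": -1.6,"ty": -5.5,"tz": 0,"rx": 0,"ry": 0,"rz": -0.108},{"tx": -1.6,"ty": -5.5,"tz": 0,"rx": 0,"ry": 0,"rz": -0.108}]'

```text
clock: 21.55
eef_pos: [0.5182, -0.2338, 0.1495]
eef_rot: [2.903, 1.199, 0.002]
wrist_force: [0.6, -0.5, -1.8]
grip_width: 0.0245
finger_force: 30.0
```

step_arm --deltas '[{"tx": -1.6,"ty": -5.4,"tz": 0,"rx": 0,"ry": 0,"rz": 0},{"tx": 0,"ty": 0,"tz": -3,"rx": 0,"ry": 0,"rz": 0},{"tx": 0,"ty": 0,"tz": -1.5,"rx": 0,"ry": 0,"rz": 0},{"tx": 0,"ty": 0,"tz": 0,"rx": 0,"ry": 0,"rz": 0},{"tx": 0,"ty": 0,"tz": 0,"rx": 0,"ry": 0,"rz": 0}]'

```text
clock: 22.18
eef_pos: [0.5036, -0.2854, 0.1039]
eef_rot: [2.9, 1.207, 0.001]
wrist_force: [0.3, -0.5, -1.3]
grip_width: 0.0244
finger_force: 30.0
```

step_arm --deltas '[{"tx": -0.25,"ty": -0.07,"tz": -1.5,"rx": 0,"ry": 0,"rz": 0},{"tx": 0,"ty": 0,"tz": -1,"rx": 0,"ry": 0,"rz": 0},{"tx": 0,"ty": 0,"tz": -0.3,"rx": 0,"ry": 0,"rz": 0},{"tx": 0,"ty": 0,"tz": 0,"rx": 0,"ry": 0,"rz": 0},{"tx": 0,"ty": 0,"tz": 0,"rx": 0,"ry": 0,"rz": 0}]'

```text
clock: 22.8
eef_pos: [0.5005, -0.2872, 0.0754]
eef_rot: [2.901, 1.204, 0.001]
wrist_force: [-0.3, -0.7, -2.5]
grip_width: 0.0241
finger_force: 30.0
```

Run:
```python
from h import *
for n in('top',):
    p,W=cloud(n);c=get_calibration(n);o=proj(c,[.501,-.286,.06])[0].astype(int);print(o)
    cv2.imwrite('pics/t6.png',cv2.resize(p[o[1]-45:o[1]+65,o[0]-60:o[0]+90,::-1],None,fx=5,fy=5,interpolation=cv2.INTER_CUBIC))
```

```text
[392 225]
```

View pics/t6.png

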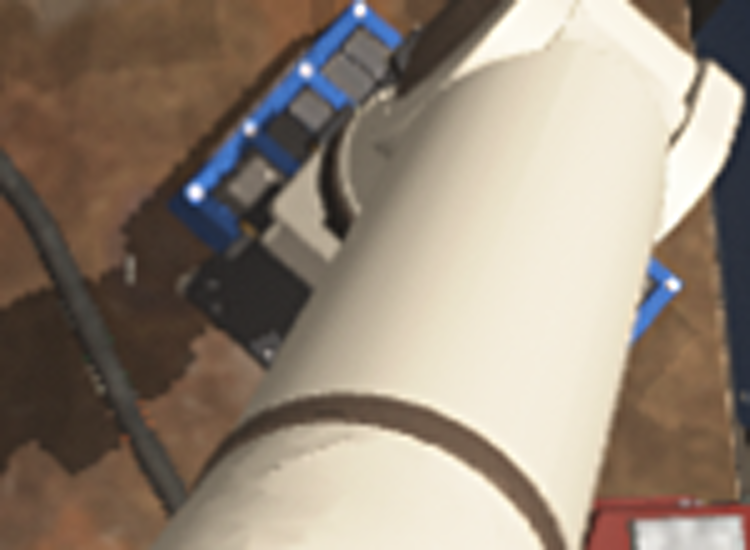

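The arm hides the pocket in the top view (only the box's left corners at crop (195,190) are seen). The position is good, so release onto the flaps and back off for a look.

step_arm --deltas '[{"tx": 0,"ty": 0.1,"tz": -0.1,"rx": 0,"ry": 0,"rz": 0},{"tx": 0,"ty": 0,"tz": 0,"rx": 0,"ry": 0,"rz": 0},{"tx": 0,"ty": 0,"tz": 0,"rx": 0,"ry": 0,"rz": 0}]'

```text
clock: 23.22
eef_pos: [0.5004, -0.2861, 0.0744]
eef_rot: [2.901, 1.204, 0.001]
wrist_force: [0.0, -0.5, -0.7]
grip_width: 0.0242
finger_force: 30.0
```

step_arm --deltas '[{"tx": 0,"ty": 0,"tz": 0,"rx": 0,"ry": 0,"rz": 0},{"tx": 0,"ty": 0,"tz": 0,"rx": 0,"ry": 0,"rz": 0},{"tx": 0,"ty": 0,"tz": 0,"rx": 0,"ry": 0,"rz": 0},{"tx": 0,"ty": 0,"tz": 2,"rx": 0,"ry": 0,"rz": 0},{"tx": 0,"ty": 0,"tz": 5,"rx": 0,"ry": 0,"rz": 0},{"tx": 0,"ty": 6,"tz": 2,"rx": 0,"ry": 0,"rz": 0.18},{"tx": 0,"ty": 6,"tz": 0,"rx": 0,"ry": 0,"rz": 0.18},{"tx": 0,"ty": 6,"tz": 0,"rx": 0,"ry": 0,"rz": 0.18},{"tx": 0,"ty": 6,"tz": 0,"rx": 0,"ry": 0,"rz": 0.18},{"tx": 0,"ty": 0,"tz": 0,"rx": 0,"ry": 0,"rz": 0.18}]' --fingers 4.5

```text
clock: 24.48
eef_pos: [0.5007, -0.0404, 0.1654]
eef_rot: [-2.071, -2.362, -0.004]
wrist_force: [1.0, -0.8, -1.1]
grip_width: 0.0448
finger_force: 0.0
```

Run:
```python
from h import *
c=get_calibration('top')
p,W=cloud('top');hsv=cv2.cvtColor(p,cv2.COLOR_RGB2HSV).astype(int);X,Y,Z=W[...,0],W[...,1],W[...,2]
m=(abs(X-.501)<.07)&(abs(Y+.286)<.07)&(Z>.056)&(Z<.075)
P=W[m]*1000;q=cv2.minAreaRect(P[:,:2].astype(np.float32));print(len(P),q,np.percentile(P[:,2],[10,50,90]))
o=np.array([392,225]);cv2.imwrite('pics/t7.png',cv2.resize(p[o[1]-45:o[1]+65,o[0]-40:o[0]+90,::-1],None,fx=5,fy=5,interpolation=cv2.INTER_CUBIC))
```

```text
471 ((499.6189270019531, -290.3638610839844), (136.5925750732422, 128.69158935546875), 0.11777527630329132) [56.46141492 61.46761006 64.62911849]
```

View pics/t7.png

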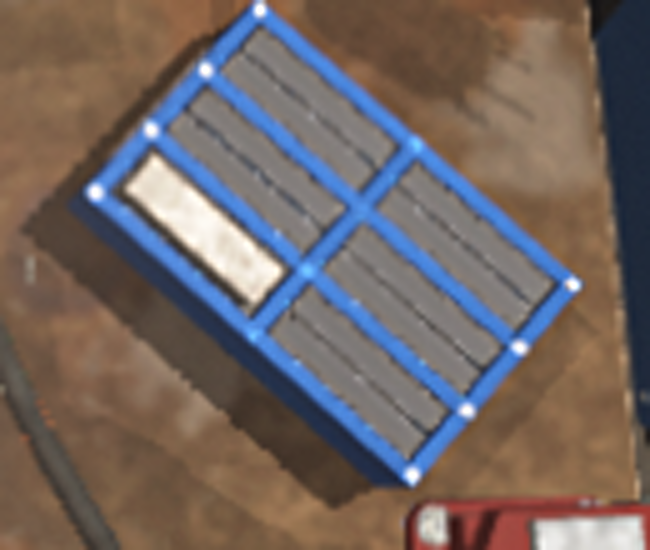

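The coupon lies neatly in the mouth of the pocket, crop centre (204,232) against the pocket centre (202,231). Now push it down with closed fingers.

step_arm --deltas '[{"tx": 0,"ty": -6,"tz": 0,"rx": 0,"ry": 0,"rz": 0.164},{"tx": 0,"ty": -6,"tz": 0,"rx": 0,"ry": 0,"rz": 0.164},{"tx": 0,"ty": -6,"tz": 0,"rx": 0,"ry": 0,"rz": 0.164},{"tx": 0,"ty": -6,"tz": 0,"rx": 0,"ry": 0,"rz": 0.164},{"tx": 0,"ty": -0.5,"tz": 0,"rx": 0,"ry": 0,"rz": 0},{"tx": 0,"ty": 0,"tz": -4,"rx": 0,"ry": 0,"rz": 0},{"tx": 0,"ty": 0,"tz": -3,"rx": 0,"ry": 0,"rz": 0},{"tx": 0,"ty": 0,"tz": 0,"rx": 0,"ry": 0,"rz": 0},{"tx": 0,"ty": 0,"tz": 0,"rx": 0,"ry": 0,"rz": 0}]' --fingers 0

```text
clock: 25.65
eef_pos: [0.5011, -0.29, 0.0954]
eef_rot: [1.231, 2.889, -0.001]
wrist_force: [-0.7, -0.6, 0.1]
grip_width: 0.0004
finger_force: 0.0
```

step_arm --deltas '[{"tx": 0,"ty": 0.35,"tz": 0,"rx": 0,"ry": 0,"rz": 0.02},{"tx": 0,"ty": 0,"tz": -1,"rx": 0,"ry": 0,"rz": 0},{"tx": 0,"ty": 0,"tz": -0.8,"rx": 0,"ry": 0,"rz": 0},{"tx": 0,"ty": 0,"tz": -0.8,"rx": 0,"ry": 0,"rz": 0},{"tx": 0,"ty": 0,"tz": -0.8,"rx": 0,"ry": 0,"rz": 0},{"tx": 0,"ty": 0,"tz": 0,"rx": 0,"ry": 0,"rz": 0}]'

```text
clock: 26.4
eef_pos: [0.4996, -0.2859, 0.0588]
eef_rot: [-1.2, -2.901, -0.0]
wrist_force: [0.0, -0.4, -0.1]
grip_width: 0.0002
finger_force: 1.2
```

step_arm --deltas '[{"tx": 0,"ty": 0,"tz": -0.8,"rx": 0,"ry": 0,"rz": 0},{"tx": 0,"ty": 0,"tz": -0.8,"rx": 0,"ry": 0,"rz": 0},{"tx": 0,"ty": 0,"tz": -0.6,"rx": 0,"ry": 0,"rz": 0},{"tx": 0,"ty": 0,"tz": -0.4,"rx": 0,"ry": 0,"rz": 0},{"tx": 0,"ty": 0,"tz": 0,"rx": 0,"ry": 0,"rz": 0},{"tx": 0,"ty": 0,"tz": 0,"rx": 0,"ry": 0,"rz": 0}]'

```text
clock: 27.15
eef_pos: [0.5, -0.2859, 0.0335]
eef_rot: [-1.2, -2.902, -0.0]
wrist_force: [0.0, -0.9, -2.4]
grip_width: 0.0004
finger_force: 1.8
```

step_arm --deltas '[{"tx": 0,"ty": 0,"tz": -0.3,"rx": 0,"ry": 0,"rz": 0},{"tx": 0,"ty": 0,"tz": -0.2,"rx": 0,"ry": 0,"rz": 0},{"tx": 0,"ty": 0,"tz": 0,"rx": 0,"ry": 0,"rz": 0}]'

```text
clock: 27.52
eef_pos: [0.5001, -0.286, 0.0331]
eef_rot: [-1.201, -2.902, -0.002]
wrist_force: [-11.0, 6.2, 37.7]
grip_width: -0.0
finger_force: 20.0
```

It stops at 0.0331, which is floor plus coupon thickness. Retract and look.

step_arm --deltas '[{"tx": 0,"ty": 0,"tz": 0.5,"rx": 0,"ry": 0,"rz": 0},{"tx": 0,"ty": 0,"tz": 1,"rx": 0,"ry": 0,"rz": 0},{"tx": 0,"ty": 0,"tz": 2,"rx": 0,"ry": 0,"rz": 0},{"tx": 0,"ty": 0,"tz": 4,"rx": 0,"ry": 0,"rz": 0},{"tx": 0,"ty": 0,"tz": 5,"rx": 0,"ry": 0,"rz": 0},{"tx": 0,"ty": 6,"tz": 0,"rx": 0,"ry": 0,"rz": 0},{"tx": 0,"ty": 6,"tz": 0,"rx": 0,"ry": 0,"rz": 0},{"tx": 0,"ty": 6,"tz": 0,"rx": 0,"ry": 0,"rz": 0},{"tx": 0,"ty": 5,"tz": 0,"rx": 0,"ry": 0,"rz": 0},{"tx": 0,"ty": 0,"tz": 0,"rx": 0,"ry": 0,"rz": 0}]'

```text
clock: 28.78
eef_pos: [0.5011, -0.0511, 0.1552]
eef_rot: [1.188, 2.907, 0.004]
wrist_force: [0.1, -0.2, 0.2]
grip_width: 0.0003
finger_force: 0.0
```

Run:
```python
from h import *
p,W=cloud('top');X,Y,Z=W[...,0],W[...,1],W[...,2]
q=np.load('top0.npz')['p'];m=(abs(X-.494)<.12)&(abs(Y+.361)<.12)
m2=(abs(X-.501)<.03)&(abs(Y+.286)<.02)
print('A z',np.percentile(Z[m2],[5,50,95]),'change vs start in box',np.abs(p.astype(int)-q)[m].mean(),np.abs(p.astype(int)-q)[m2].mean())
s=r.read_state();print(s['eef_pos'],s['wrist_force'],s['clock'])
```

```text
A z [0.01491266 0.05261513 0.05587694] change vs start in box 28.99840247616195 28.01966873706004
[ 0.50116425 -0.05413683  0.15519621] [ 0.37436233 -1.19873038  1.12857343] 28.825
```

The flaps are shut at 52.6 mm, and the slit between them shows about 15 mm, the coupon's top on the pocket floor. Handing in.

```bash
python3 -c "
from h import *
print(workorder.sign_off())"
```

```text
the job is handed in; nothing more can be done
None
```

I handed the job in after about 29 s: the first pocket I probed was empty, and the coupon was squared on the plate and pushed flat to that pocket's floor, with its flaps shut over it; the sign-off returned no verdict.

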